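Hook the kit carton forward out of the deep storage bay

TASK

Swing the clip-on lamp's arm out of the way until it points straight out from the front of the storage bay. Then take the pull hook from its rest, reach in under the bay's top board, catch the carton's front rim from the inside with the hook and drag the carton forward until it sits square against the stop strip along the shelf's front edge. Finally lay the hook back in the notches of its rest as it lay before; do not touch the carton with the gripper, tip it up, or disturb the other things on the bench.

Things in the scene. Friction and masses are not known exactly. Their poses are not given: they have to be found in the camera images.
- bay: Fixed plywood cabinet 330 wide, 315 deep, 295 high, open in front, with one raised shelf board. (mm) Origin: middle of its front edge on the bench top; x into the bay, y left, z up. Shelf board's top at z=127, inside width 310; top board z=280 to 295; an upright rail on its front edge, 12 thick, to z=355; all front edges at x=0. Stop strip across the shelf board at x=4 to 14, 25 high.
- carton: Open printed carton of kit frames, 174 (x) by 264 (y) by 63 high, about 0.5 kg. (mm) Origin: centre of its underside; x into the bay. Stands on the raised shelf board, rim at z=190. Front wall at x=-87 to -82, first 105 to 120 behind the bay's front edge, maybe askew; free behind it to 35 below the rim. Against the strip its origin is at bay x=101. Slides with 1 to 5 N; over 8 N can tip it.
- hook: Pull hook, 0.16 kg, centre of mass about x=30: brass grip 36 long, 16 wide, 26 high on a steel rod of 10 diameter. (mm) Origin: middle of the grip on the rod's axis; x along the shaft to the tip, z up as it lies in the rest. Rod from x=-50 to 150, there it turns straight down, ending 33 below the axis. In the rest the axis is 75 above the bench, the grip between the two posts, its sides facing y.
- hook_rest: Fixed dark steel rest. (mm) Origin: on the bench under the middle of the lying hook's grip; x along the hook. Base plate x=-50 to 110, 56 wide, 8 thick; posts 8 thick at x=-34 and x=95 with V notches open upward, about 24 wide at the mouth, tops 83 high. The hook's rod lies in both notches, axis 75 high, tip down beyond the front post.
- lamp_arm (a joint): Angle of the lamp's swing arm (rad): 0 = across the bay's mouth (along the bay's +y), growing counter-clockwise seen from above as it swings out towards the robot; 1.57 = straight out from the bay's front, end stop 1.75. Stays where left; under 1 N at the knob moves it.
- lamp_hinge (a point): Point on the vertical hinge axis of the lamp's arm at the right front corner of the bay, 252 mm above the bench (arm's height).
- lamp_grip (a point): Point on the axis of the upright black knob (18 diameter, 262 to 305 above the bench) on the lamp's head at the end of the arm; 287 high, 165 from the hinge axis. The head below is 62 across and reaches down to 195 above the bench. All in mm.
- block: Bystander: cream sanding block 55x85x42 mm, to be left alone; origin at the centre of its underside.
- cup: Bystander: small white mixing cup, 43 mm across, 32 mm high, to be left alone; origin at the centre of its underside.
- jar: Bystander: paint jar, 34 mm across, 56 mm high, to be left alone; origin at the centre of its underside.
- bottle: Bystander: flat solvent bottle 45x67x132 mm, to be left alone; origin at the centre of its underside.

How it is judged:
By the outcome, as a careful person would: the job done as asked, in the order asked, and still so for the second after the job is handed in, with the robot touching nothing.
It also fails if it takes over 72 s, if anything falls off the work surface, if the arm or the gripper's body presses on something with over 40 N, if the wrist force passes 120 N, or if a joint passes its speed limit or range.

ROBOT

A 6-joint arm with a two-finger parallel gripper is mounted at the origin on a cart in front of the work surface, level with it; the furniture and walls round the work are solid. World frame = base frame: x ahead of the robot, y to its left, z up, the work surface at z = 0. Lengths are in m, angles in rad, forces in N, time in s.
With the tool pointing down it reaches from about 0.35 to 0.775 m from the base axis. Payload 5.5 kg.
Tool frame: the origin (TCP) lies midway between the tips of the shut fingers; the grasp point (between the pads) lies 19 mm behind it (env.hold_point_z is the distance from the TCP to the grasp point, in m); z points along the fingers, y is the line along which they close (so a half turn about z gives the same grasp; the last joint's range is limited). The gripper opens to 85 mm and grips with 20 to 120 N. Pads are 22 mm wide; open, the fingers measure 114 mm over their backs; the gripper's body (76 mm by 85 mm) begins 54 mm behind the grasp point. The pads swing forward as they close: fully open they stand 13 mm farther back than shut.
Start: joints at [0.97, 0.313, 0.046, 1.304, 0, 1.431], TCP at [0.256, 0.515, 0.231] pointing down, gripper open.
Joint ranges: [-2.76, 2.76], [-0.86, 1.69], [-1.03, 1.26], [-2.2, 2.34], [-1.47, 1.5], [-3.14, 3.14]. Speed limits (rad/s): [2.57, 2.57, 3.14, 3.14, 3.14, 3.14].

INTERFACE

Orientations are given as a unit quaternion [w, x, y, z].
In Python, from workcell import env, read_camera gives the robot as it stands. The module is installed in compiled form; this text tells all that it offers.
- The arm moves only by the tool carry_out, never from a script. Its argument "moves" is a list of rows, each an object of numbers: "tx", "ty", "tz": the shift along the world's x, y, z in cm; "wx", "wy", "wz": the turn, a rotation vector about the world's x, y, z in rad; "claw": the closure, from -1 (fully open) to 1 (shut). A call has 1 to 8 rows; each row shifts and turns the commanded pose from where the row before left it; what a row does not reach is not made up. A row lasts 1/8 s, in which the tool goes at most 62.5 mm and 10.7 degrees, less where a joint would pass 70% of its speed; a pose out of reach is approached as far as the arm can. A call is refused whole if a number of a shift passes 6.25 or a number of a turn 0.188, either way. A call with a gripper value outside its range is refused whole. The fingers move at their own pace and stop on an object; "newtons" is the grip in N (left out, the last holds). Time passes only in rows, so rows that do not move let the fingers close. It gives the time, the measured TCP pose, the force, the opening and the grip force at its end, in the units of the state.
- env.get_state(): the state, without advancing time (a new reading comes with each control period).
- read_camera(name): name is "side" or "top" or "wrist"; returns a dict with "image" (384x512x3 uint8, blue, green, red), "z_map" (384x512 float32, m along the optical axis (not along the pixel's ray), 0 where there is no reading), "fx", "fy", "cx", "cy" (pixels), "k1" (the pictures are not rectified: a ray, as slopes to the right and down, at radius r is drawn at 1 + k1 r^2 times it, then the intrinsics apply), "camera_from_world" (4x4, takes a point from world to camera coordinates); the wrist camera has in their place "hand_eye" (4x4, takes a point from camera to tool coordinates, whose origin is the TCP and whose axes are the flange's). Camera axes: x right, y down, z forward; pixel columns grow to the right and rows downward; lengths in m; the calibration is good to about 2 mm. A picture is of the moment at which its call begins: read the wrist's pose just before it.
- env.hand_in(): hands the job in; it is judged then, once.
The state is a dict: "clock": time; "joint_pos": joint angles; "qvel": joint speeds; "tau": joint torques, N m; "tcp_pos": TCP position; "orientation": TCP orientation; "wrist_force": force on the tool from outside, world axes, zero at the start; "ft_torque": the same for the moment, N m; "finger_gap": finger opening in m; "grip_force": force on a finger pad.
Only numpy, scipy, OpenCV 4.12 (cv2) and the standard library are available. Lean on these libraries where they do the work, as an engineer would, in place of code of your own. Each camera call takes 0.05 s, during which the arm holds its last target. There are 200 camera calls.

## Working session

There is one attempt and no reset: what is moved stays moved. The work goes in short steps, Python scripts to look and compute and a tool call to move; the robot and the scene stay as the last step left them, time stands still between calls to the robot, and variables do not carry over. Pictures are saved under pics/ and viewed, at most 10 in all, crops included, and the job is handed in when it is done.

Besides the shell and the picture viewer there is one more tool, called after "Emit:" as name(argument=value, ...), one argument or row to a line, values as JSON. carry_out: Moves the arm, as the interface text tells. Its arguments: {"type":"object","properties":{"moves":{"type":"array","items":{"type":"object","properties":{"tx":{"type":"number"},"ty":{"type":"number"},"tz":{"type":"number"},"wx":{"type":"number"},"wy":{"type":"number"},"wz":{"type":"number"},"claw":{"type":"number"}}}},"newtons":{"type":"number"}},"required":["moves"]}

```bash
mkdir -p pics; cat > h.py <<'E'
import numpy as np, cv2
from workcell import env, read_camera
from scipy.spatial.transform import Rotation as R
def cw(d,s=None):
    if 'camera_from_world' in d: return np.linalg.inv(np.array(d['camera_from_world']))
    q=s['orientation']; T=np.eye(4); T[:3,:3]=R.from_quat([q[1],q[2],q[3],q[0]]).as_matrix(); T[:3,3]=s['tcp_pos']
    return T@np.array(d['hand_eye'])
def slopes(d,uv):
    K=np.array([[d['fx'],0,d['cx']],[0,d['fy'],d['cy']],[0,0,1.]])
    return cv2.undistortPoints(np.array(uv,float).reshape(-1,1,2),K,np.array([d['k1'],0,0,0.])).reshape(-1,2)
def plane(d,uv,z,s=None):
    T=cw(d,s); a=slopes(d,uv); r=np.c_[a,np.ones(len(a))]@T[:3,:3].T; o=T[:3,3]
    return o+r*((z-o[2])/r[:,2])[:,None]
def cloud(d,s=None):
    h,w=d['z_map'].shape; v,u=np.mgrid[:h,:w]; a=slopes(d,np.c_[u.ravel(),v.ravel()]); z=d['z_map'].ravel()
    P=np.c_[a*z[:,None],z]; T=cw(d,s); P=P@T[:3,:3].T+T[:3,3]; P[z==0]=np.nan
    return P.reshape(h,w,3)
E
python3 - <<'E'
from h import *
s=env.get_state(); print(s, env.hold_point_z)
for n in ['side','top','wrist']:
    d=read_camera(n); cv2.imwrite(f'pics/{n}0.png',d['image']); np.savez(f'{n}0.npz',**d); print(n,cw(d,s).round(3).tolist())
a=cv2.imread('pics/side0.png');b=cv2.imread('pics/top0.png')
E
```

```text
{'clock': 0.0, 'joint_pos': array([9.70445364e-01, 3.13993011e-01, 4.49671789e-02, 1.30361495e+00,
       2.74473666e-05, 1.43121935e+00]), 'qvel': array([ 0.00144151,  0.00166648,  0.00015544,  0.00037888,  0.00096317,
       -0.00049183]), 'tau': array([ 2.34527233e-04, -4.80623674e+01,  2.98536462e+01,  1.91713823e-02,
       -9.43390637e-05,  8.88671281e-06]), 'tcp_pos': array([0.25536028, 0.51460266, 0.23040827]), 'orientation': array([-3.46256705e-04,  2.28354223e-01,  9.73577680e-01, -8.54869890e-04]), 'wrist_force': array([-0.91588008, -0.26814555,  0.28799166]), 'ft_torque': array([-0.02859571,  0.00401991, -0.02828073]), 'grip_force': 0.0, 'finger_gap': 0.08557047107509667} 0.0187
side [[-0.129, -0.789, 0.601, -0.224], [-0.992, 0.093, -0.09, 0.081], [0.015, -0.608, -0.794, 1.235], [0.0, 0.0, 0.0, 1.0]]
top [[0.028, -0.98, 0.196, 0.331], [-1.0, -0.028, 0.002, -0.046], [0.003, -0.196, -0.981, 1.512], [0.0, 0.0, 0.0, 1.0]]
wrist [[0.445, 0.847, 0.29, 0.181], [0.896, -0.42, -0.146, 0.552], [-0.001, 0.325, -0.946, 0.374], [0.0, 0.0, 0.0, 1.0]]
```

View pics/side0.png

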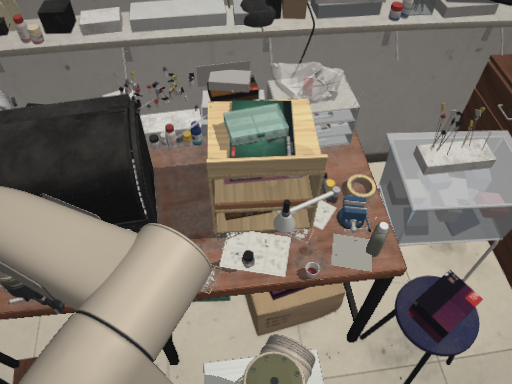

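View pics/top0.png

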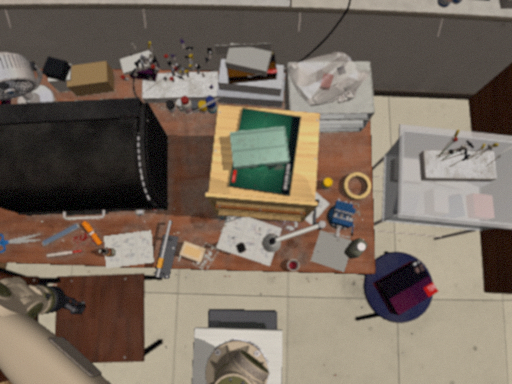

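Side: bay around (265,160), lamp head (285,215) with arm to (338,190). Top: bay (265,155), lamp head (270,242), jar (241,247), block (192,252), cup (292,265), bottle (357,247), possible hook rest near (165,257). I'll zoom in there.

```bash
python3 - <<'E'
from h import *
b=cv2.imread('pics/top0.png')[185:285,140:380]
c=cv2.resize(b,(792,330),interpolation=cv2.INTER_CUBIC)
w=cv2.resize(cv2.imread('pics/wrist0.png'),(360,270))
a=cv2.resize(cv2.imread('pics/side0.png')[150:290,190:400],(405,270),interpolation=cv2.INTER_CUBIC)
cv2.imwrite('pics/c1.png',np.vstack([c,np.hstack([w,a,np.zeros((270,27,3),np.uint8)])]))
d=dict(np.load('top0.npz'))
P=cloud(d)
for u,v in [(165,257),(165,240),(192,252),(241,247),(292,265),(357,247),(270,242),(300,234),(325,226),(215,207),(310,217),(265,160),(340,250)]: print(u,v,P[v,u].round(3))
E
```

```text
165 257 [0.399 0.278 0.008]
165 240 [0.456 0.266 0.081]
192 252 [0.419 0.173 0.042]
241 247 [ 0.441 -0.004  0.06 ]
292 265 [ 0.384 -0.193  0.004]
357 247 [ 0.446 -0.402  0.133]
270 242 [ 0.443 -0.098  0.271]
300 234 [ 0.5   -0.222  0.001]
325 226 [ 0.533 -0.316  0.001]
215 207 [0.568 0.087 0.148]
310 217 [ 0.566 -0.259 -0.001]
265 160 [ 0.682 -0.075  0.343]
340 250 [ 0.444 -0.372 -0.   ]
```

View pics/c1.png

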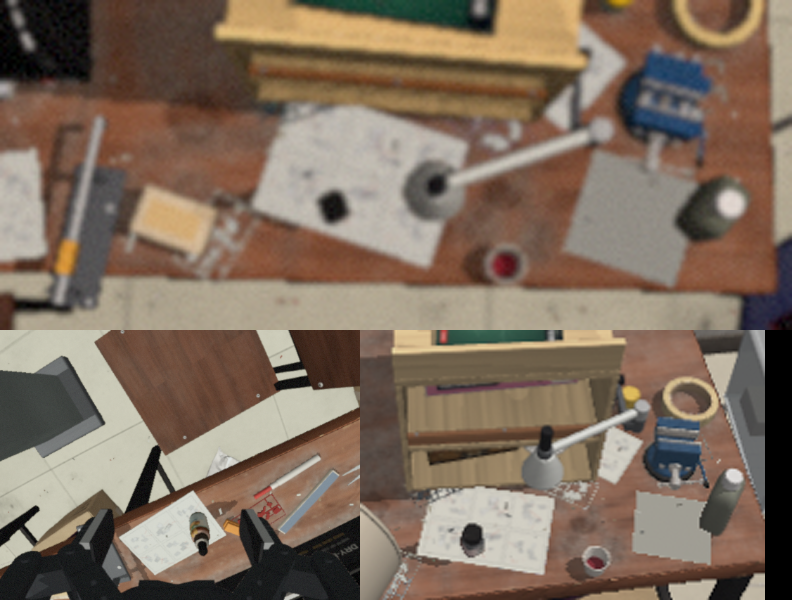

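The crop shows the hook rod from about (60,305) to (98,120), with the brass grip at (67,258), on its dark rest. The lamp knob is at (437,185), the hinge at (600,128), and the bay front runs slightly skewed.

```bash
python3 - <<'E'
from h import *
np.set_printoptions(precision=4,suppress=True)
for n in ['top','side']:
    d=dict(np.load(n+'0.npz')); P=cloud(d); img=d['image']; hsv=cv2.cvtColor(img,cv2.COLOR_BGR2HSV)
    X,Y,Z=P[...,0],P[...,1],P[...,2]
    print(n)
    m=(Z>.34)&(Z<.37)&(X>.4)&(X<.75)&(abs(Y+.05)<.25)
    print(' rail',m.sum()); 
    m2=(Z>.28)&(Z<.365)&(X>.5)&(X<1)&(abs(Y+.05)<.22)
    q=P[m2][:,:2].astype(np.float32)*1000
    r=cv2.minAreaRect(q); print(' boxrect',r, cv2.boxPoints(r).tolist())
    # rail front edge: for columns, min X
    q=P[m]; 
    if len(q)>20:
        qm=q[:,:2].astype(np.float32)*1000; print(' railrect',cv2.minAreaRect(qm), cv2.boxPoints(cv2.minAreaRect(qm)).tolist(), q[:,2].mean())
    # hook
    m=(Z>.05)&(Z<.1)&(X>.3)&(X<.6)&(Y>.2)&(Y<.36)
    q=P[m]; print(' hookpts',m.sum())
    if len(q)>10:
        vx,vy,x0,y0=cv2.fitLine(q[:,:2].astype(np.float32),cv2.DIST_HUBER,0,.01,.01).ravel(); t=(q[:,:2]-[x0,y0])@[vx,vy]
        print(' line',vx,vy,x0,y0,np.degrees(np.arctan2(vy,vx)),'ends',[x0+vx*t.min(),y0+vy*t.min()],[x0+vx*t.max(),y0+vy*t.max()],np.ptp(t))
        br=m&(hsv[...,1]>120)&(hsv[...,0]>8)&(hsv[...,0]<30); print(' brass',br.sum(),P[br].mean(0) if br.any() else '')
        print(np.argwhere(br).mean(0)[::-1] if br.any() else '')
    m=(Z>.275)&(Z<.32)&(X>.35)&(X<.55)&(abs(Y+.1)<.06); print(' knob',m.sum(),P[m].mean(0) if m.any() else '',np.argwhere(m).mean(0)[::-1])
    m=(Z>.235)&(Z<.275)&(X>.35)&(X<.56)&(Y<-.12)&(Y>-.4); q=P[m]
    print(' lamparm',m.sum())
    if len(q)>3:
        vx,vy,x0,y0=cv2.fitLine(q[:,:2].astype(np.float32),cv2.DIST_HUBER,0,.01,.01).ravel();t=(q[:,:2]-[x0,y0])@[vx,vy];print(vx,vy,x0,y0,np.array([[x0+vx*k,y0+vy*k] for k in(t.min(),t.max())]))
E
```

```text
top
 rail 1737
 boxrect ((781.0205078125, -87.50112915039062), (344.5811767578125, 453.8063049316406), 86.63273620605469) [[544.389404296875, -246.1668701171875], [997.4122314453125, -272.8216552734375], [1017.651611328125, 71.16461181640625], [564.6287841796875, 97.81939697265625]]
 railrect ((653.3501586914062, -72.022705078125), (326.7348937988281, 196.36488342285156), 86.58214569091797) [[545.602783203125, -229.24618530273438], [741.618408203125, -240.95294189453125], [761.0975341796875, 85.20077514648438], [565.0819091796875, 96.90753173828125]] 0.3463345569843168
 hookpts 280
 line 0.99994016 -0.010942066 0.4429098 0.2735798 -0.6269467 ends [np.float64(0.32585084811453713), np.float64(0.2748607496089765)] [np.float64(0.5992686463959962), np.float64(0.27186881494392245)] 0.27343416141930416
 brass 57 [0.3758 0.2771 0.0863]
[159.9474 262.5789]
 knob 32 [ 0.4464 -0.1047  0.3028] [272.625  239.8438]
 lamparm 253
0.35738885 -0.93395567 0.4797072 -0.19058715 [[ 0.4517 -0.1173]
 [ 0.5087 -0.2664]]
side
 rail 1768
 boxrect ((772.5718994140625, -86.2764892578125), (360.5607604980469, 45
[... 180 characters left out ...]
843383789062]]
 railrect ((651.4774780273438, -70.6983642578125), (327.4169616699219, 202.6945343017578), 87.27375793457031) [[542.4583129882812, -229.40109252929688], [744.9234008789062, -239.04202270507812], [760.4966430664062, 88.00436401367188], [558.0315551757812, 97.64529418945312]] 0.34629176001022993
 hookpts 139
 line 0.13613434 -0.9906904 0.5730234 0.32137242 -82.17577 ends [np.float64(0.5678005707701027), np.float64(0.359380359591767)] [np.float64(0.5792325072066822), np.float64(0.27618673126885207)] 0.0839754049011088
 brass 0 

 knob 119 [ 0.4842 -0.119   0.2981] [289.3782 191.1261]
 lamparm 350
0.36544517 -0.93083286 0.47582904 -0.19505909 [[ 0.4456 -0.1181]
 [ 0.5046 -0.2683]]
```

Emit:
carry_out(
  moves=[
    {"tx": 1.2, "ty": -4, "tz": 3},
    {"tx": 1.8, "ty": -5.6, "tz": 1.5},
    {"tx": 1.8, "ty": -5.6, "tz": 1.5},
    {"tx": 1.8, "ty": -5.6, "tz": 1.5},
    {"tx": 1.8, "ty": -5.6, "tz": 1.5},
    {"tx": 1.8, "ty": -5.6, "tz": 1},
    {"tx": 1.8, "ty": -5.6, "tz": 1},
    {"tx": 1.8, "ty": -5.6},
  ],
  newtons=20,
)

```text
invalid input at $.moves[0]: expected keys tx, ty, tz, wx, wy, wz, claw
```

Emit:
carry_out(
  moves=[
    {"tx": 1.8, "ty": -5.6},
    {"tx": 1.8, "ty": -5.6},
    {"tx": 1.6, "ty": -5},
    {},
    {},
  ],
)

```text
invalid input at $.moves[0]: expected keys tx, ty, tz, wx, wy, wz, claw
```

```bash
python3 - <<'E'
from h import *
s=env.get_state();d=read_camera('wrist');np.savez('w1.npz',**d);print(s['tcp_pos'],s['orientation'],s['joint_pos'],s['wrist_force'])
t=read_camera('top');np.savez('t1.npz',**t)
cv2.imwrite('pics/w1.png',d['image'])
b=cv2.resize(t['image'][200:290,140:340],(800,360),interpolation=cv2.INTER_CUBIC)
E
```

```text
[0.25548091 0.5147061  0.23061265] [-2.29802166e-04  2.28366077e-01  9.73575091e-01 -6.50989450e-04] [ 9.70409940e-01  3.13834663e-01  4.52467619e-02  1.30358850e+00
 -4.22963695e-05  1.43120824e+00] [-0.52131204  0.89133722  0.14998669]
```

View pics/w1.png

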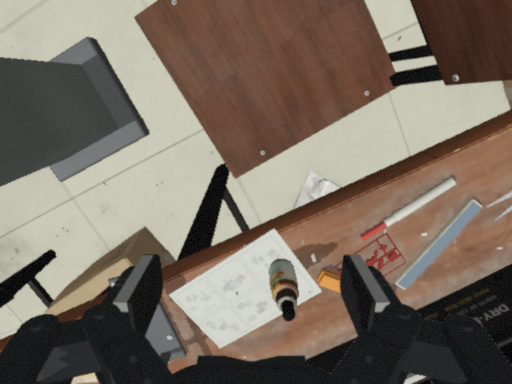

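The call was refused because every key is needed, so nothing moved; the wrist view is still the start view, with fingertips at (150,300) and (360,300).

Emit:
carry_out(
  moves=[
    {"tx": 1.2, "ty": -4, "tz": 3, "wx": 0, "wy": 0, "wz": 0, "claw": -1},
    {"tx": 1.8, "ty": -5.6, "tz": 1.5, "wx": 0, "wy": 0, "wz": 0, "claw": -1},
    {"tx": 1.8, "ty": -5.6, "tz": 1.5, "wx": 0, "wy": 0, "wz": 0, "claw": -1},
    {"tx": 1.8, "ty": -5.6, "tz": 1.5, "wx": 0, "wy": 0, "wz": 0, "claw": -1},
    {"tx": 1.8, "ty": -5.6, "tz": 1.5, "wx": 0, "wy": 0, "wz": 0, "claw": -1},
    {"tx": 1.8, "ty": -5.6, "tz": 1, "wx": 0, "wy": 0, "wz": 0, "claw": -1},
    {"tx": 1.8, "ty": -5.6, "tz": 1, "wx": 0, "wy": 0, "wz": 0, "claw": -1},
    {"tx": 1.8, "ty": -5.6, "tz": 0, "wx": 0, "wy": 0, "wz": 0, "claw": -1},
  ],
  newtons=20,
)

```text
clock: 1.25
tcp_pos: [0.3943, 0.0813, 0.3423]
orientation: [0.001, 0.228, 0.974, 0.0]
wrist_force: [2.0, 0.1, -0.5]
finger_gap: 0.0853
grip_force: 0.0
```

Emit:
carry_out(
  moves=[
    {"tx": 1.8, "ty": -5.6, "tz": 0, "wx": 0, "wy": 0, "wz": 0, "claw": -1},
    {"tx": 1.8, "ty": -5.6, "tz": 0, "wx": 0, "wy": 0, "wz": 0, "claw": -1},
    {"tx": 1.6, "ty": -5, "tz": 0, "wx": 0, "wy": 0, "wz": 0, "claw": -1},
    {"tx": 0, "ty": 0, "tz": 0, "wx": 0, "wy": 0, "wz": 0, "claw": -1},
    {"tx": 0, "ty": 0, "tz": 0, "wx": 0, "wy": 0, "wz": 0, "claw": -1},
  ],
)

```text
clock: 1.88
tcp_pos: [0.4453, -0.0788, 0.3411]
orientation: [-0.0, 0.229, 0.973, 0.0]
wrist_force: [0.2, 0.4, 0.7]
finger_gap: 0.0852
grip_force: 0.0
```

```bash
python3 - <<'E'
from h import *
s=env.get_state();d=read_camera('wrist');np.savez('w1.npz',**d);print(s['clock'],s['tcp_pos'],s['orientation'],s['joint_pos'],s['wrist_force'])
t=read_camera('top');np.savez('t1.npz',**t)
cv2.imwrite('pics/w1b.png',d['image'])
E
```

```text
1.875 [ 0.44533219 -0.0787865   0.3411125 ] [-4.93580957e-04  2.28754315e-01  9.73484025e-01  2.71064686e-04] [-3.53215914e-01  6.46076858e-02  5.21269755e-03  1.51244731e+00
  4.17527390e-04  1.08379692e-01] [0.22339099 0.44557756 0.68484111]
```

View pics/w1b.png

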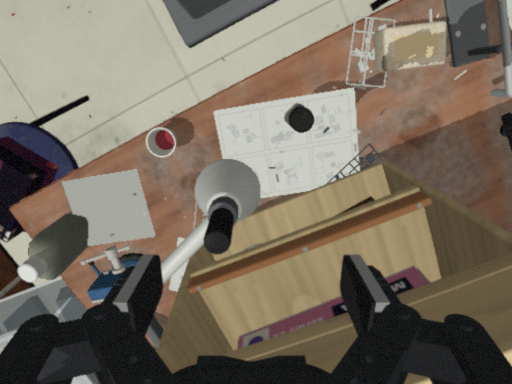

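The wrist view shows the lamp knob from its top at (217,238) to its base at (224,208), the jar (300,118), cup (161,141), stop strip along (190,280)-(430,200), and the purple carton front (330,310).

```bash
python3 - <<'E'
from h import *
np.set_printoptions(precision=4,suppress=True)
s=env.get_state();d=dict(np.load('w1.npz'));P=cloud(d,s);g=d['image'].max(2)
X,Y,Z=[P[...,i] for i in range(3)]
m=((g<50)&(Z>.295)&(Z<.315)).astype(np.uint8)
n,l,st,c=cv2.connectedComponentsWithStats(m)
for i in range(1,n):
    if st[i,4]>60: print(st[i],c[i],plane(d,[c[i]],.305,s),P[l==i].mean(0))
# strip: brown, z~.152 ; front edge
hsv=cv2.cvtColor(d['image'],cv2.COLOR_BGR2HSV)
for u,v in [(300,245),(250,262),(400,210),(330,310),(400,280),(300,325)]: print(u,v,hsv[v,u],P[v,u])
m=(Z>.147)&(Z<.158)&(X>.5)&(X<.62); q=P[m]; print(m.sum()); r=cv2.minAreaRect((q[:,:2]*1000).astype(np.float32)); print(r,cv2.boxPoints(r))
m=(Z>.18)&(Z<.2)&(X>.58)&(X<.9)&(abs(Y+.07)<.15); q=P[m]; print('carton',m.sum(),q.min(0),q.max(0) )
# front face points of the carton: z .14-.188
m=(Z>.135)&(Z<.186)&(X>.6)&(X<.8)&(abs(Y+.07)<.145); q=P[m]; print(m.sum()); 
if m.sum()>20: print(cv2.fitLine(q[:,:2].astype(np.float32),cv2.DIST_HUBER,0,.01,.01).ravel(), q[:,1].min(),q[:,1].max())
# rail from top picture: front edge
E
```

```text
[205 223  26  30 598] [217.908  237.7391] [[ 0.4441 -0.1004  0.305 ]] [ 0.4442 -0.1005  0.3047]
300 245 [ 14 139  90] [ 0.5589 -0.0687  0.1504]
250 262 [ 12 137  80] [ 0.5552 -0.1332  0.1468]
400 210 [ 13 132 135] [0.567  0.052  0.1547]
330 310 [173  96  98] [ 0.6659 -0.0714  0.1484]
400 280 [110  48  32] [0.6654 0.0258 0.1464]
300 325 [177  54 109] [ 0.6648 -0.1147  0.155 ]
2823
((582.5654907226562, -65.39398193359375), (328.37835693359375, 74.52879333496094), 89.96141815185547) [[ 545.1906 -229.558 ]
 [ 619.7194 -229.6082]
 [ 619.9404   98.7701]
 [ 545.4116   98.8203]]Traceback (most recent call last):
  File "<stdin>", line 13, in <module>
    return umr_minimum(a, axis, None, out, keepdims, initial, where)
ValueError: zero-size array to reduction operation minimum which has no identity
```

Emit:
carry_out(
  moves=[
    {"tx": -0.1, "ty": -2.2, "tz": 0, "wx": 0, "wy": 0, "wz": 0, "claw": -1},
    {"tx": 0, "ty": 0, "tz": -3, "wx": 0, "wy": 0, "wz": 0, "claw": -1},
    {"tx": 0, "ty": 0, "tz": -4, "wx": 0, "wy": 0, "wz": 0, "claw": -1},
    {"tx": 0, "ty": 0, "tz": 0, "wx": 0, "wy": 0, "wz": 0, "claw": 0.5},
    {"tx": 0, "ty": 0, "tz": 0, "wx": 0, "wy": 0, "wz": 0, "claw": 0.8},
    {"tx": 0, "ty": 0, "tz": 0, "wx": 0, "wy": 0, "wz": 0, "claw": 0.8},
    {"tx": 0, "ty": 0, "tz": 0, "wx": 0, "wy": 0, "wz": 0, "claw": 0.8},
    {"tx": 0, "ty": 0, "tz": 0, "wx": 0, "wy": 0, "wz": 0, "claw": 0.8},
  ],
  newtons=20,
)

```text
clock: 2.98
tcp_pos: [0.4457, -0.1015, 0.273]
orientation: [0.002, 0.228, 0.974, -0.0]
wrist_force: [0.1, -0.7, 4.9]
finger_gap: 0.0171
grip_force: 21.2
```

Emit:
carry_out(
  moves=[
    {"tx": -2.14, "ty": -1.0, "tz": 0.2, "wx": 0, "wy": 0, "wz": 0, "claw": 0.8},
    {"tx": -1.98, "ty": -1.29, "tz": 0, "wx": 0, "wy": 0, "wz": 0, "claw": 0.8},
    {"tx": -1.77, "ty": -1.56, "tz": 0, "wx": 0, "wy": 0, "wz": 0, "claw": 0.8},
    {"tx": -1.53, "ty": -1.8, "tz": 0, "wx": 0, "wy": 0, "wz": 0, "claw": 0.8},
    {"tx": -1.26, "ty": -2.0, "tz": 0, "wx": 0, "wy": 0, "wz": 0, "claw": 0.8},
    {"tx": -0.96, "ty": -2.15, "tz": 0, "wx": 0, "wy": 0, "wz": 0, "claw": 0.8},
    {"tx": -0.64, "ty": -2.27, "tz": 0, "wx": 0, "wy": 0, "wz": 0, "claw": 0.8},
    {"tx": -0.31, "ty": -2.37, "tz": 0, "wx": 0, "wy": 0, "wz": 0, "claw": 0.8},
  ],
)

```text
clock: 3.98
tcp_pos: [0.3376, -0.2448, 0.2731]
orientation: [-0.001, 0.228, 0.974, 0.001]
wrist_force: [0.8, 3.2, -0.5]
finger_gap: 0.0174
grip_force: 20.7
```

Emit:
carry_out(
  moves=[
    {"tx": 0, "ty": 0, "tz": 0, "wx": 0, "wy": 0, "wz": 0, "claw": 0.8},
    {"tx": 0, "ty": 0, "tz": 0, "wx": 0, "wy": 0, "wz": 0, "claw": 0.8},
  ],
)

```text
clock: 4.22
tcp_pos: [0.3376, -0.2452, 0.2731]
orientation: [-0.001, 0.229, 0.973, -0.0]
wrist_force: [-6.1, -0.9, -0.0]
finger_gap: 0.0166
grip_force: 20.7
```

```bash
python3 - <<'E'
from h import *
np.set_printoptions(precision=4,suppress=True)
print(env.get_state()['tcp_pos'])
for n in ['top','side']:
    d=read_camera(n);np.savez(n+'2.npz',**d);P=cloud(d);X,Y,Z=[P[...,i] for i in range(3)]
    m=(Z>.235)&(Z<.27)&(X>.385)&(X<.56)&(Y<-.2)&(Y>-.3);q=P[m];print(n,m.sum())
    if m.sum()>10:
        vx,vy,x0,y0=cv2.fitLine(q[:,:2].astype(np.float32),cv2.DIST_HUBER,0,.01,.01).ravel();print(vx,vy,x0,y0,np.degrees(np.arctan2(vy,vx)),q[:,0].min(),q[:,0].max())
    # rail front edge: front-most point per y-bin at rail-top height
    m=(Z>.335)&(Z<.37)&(X>.5)&(X<.62)
    e=[]
    for y in np.arange(-.21,.08,.006):
        k=m&(abs(Y-y)<.003)
        if k.sum()>3: e.append((np.percentile(X[k],3),y))
    e=np.array(e,np.float32); vx,vy,x0,y0=cv2.fitLine(e,cv2.DIST_HUBER,0,.001,.001).ravel(); print('rail',vx,vy,x0,y0,'x at y=-.07',x0+vx/vy*(-.07-y0),'yaw',np.degrees(-np.arctan(vx/vy)))
E
```

```text
[ 0.3376 -0.2452  0.2731]
top 219
0.9990465 -0.043659166 0.43865478 -0.25128093 -2.5022812 0.3862068293494304 0.5544432129488972
rail 0.057109576 0.9983679 0.55776286 -0.0378 x at y=-.07 0.5559209 yaw -3.2739186
side 9
rail 0.056925815 0.9983784 0.55578476 -0.015 x at y=-.07 0.5526488 yaw -3.2633731
```

Emit:
carry_out(
  moves=[
    {"tx": 0, "ty": 0, "tz": 0, "wx": 0, "wy": 0, "wz": 0, "claw": -1},
    {"tx": 0, "ty": 0, "tz": 0, "wx": 0, "wy": 0, "wz": 0, "claw": -1},
    {"tx": 0, "ty": 0, "tz": 0, "wx": 0, "wy": 0, "wz": 0, "claw": -1},
    {"tx": 0, "ty": 0, "tz": 0, "wx": 0, "wy": 0, "wz": 0, "claw": -1},
    {"tx": 0, "ty": 0, "tz": 4, "wx": 0, "wy": 0, "wz": 0, "claw": -1},
    {"tx": 0, "ty": 0, "tz": 5, "wx": 0, "wy": 0, "wz": 0, "claw": -1},
    {"tx": 2, "ty": 5, "tz": 0, "wx": 0, "wy": 0, "wz": 0.18, "claw": -1},
    {"tx": 2, "ty": 5, "tz": 0, "wx": 0, "wy": 0, "wz": 0.18, "claw": -1},
  ],
)

```text
clock: 5.32
tcp_pos: [0.3795, -0.145, 0.364]
orientation: [0.001, 0.049, 0.999, -0.0]
wrist_force: [-0.2, -0.3, -0.3]
finger_gap: 0.0854
grip_force: 0.0
```

Emit:
carry_out(
  moves=[
    {"tx": 0, "ty": 5, "tz": 0, "wx": 0, "wy": 0.0, "wz": 0.06, "claw": -1},
    {"tx": 0, "ty": 5, "tz": 0, "wx": 0, "wy": -0.18, "wz": 0, "claw": -1},
    {"tx": 0, "ty": 0, "tz": 0, "wx": 0, "wy": -0.18, "wz": 0, "claw": -1},
    {"tx": 0, "ty": 0, "tz": 0, "wx": 0, "wy": -0.16, "wz": 0, "claw": -1},
    {"tx": 0, "ty": 0, "tz": 0, "wx": 0, "wy": 0, "wz": 0, "claw": -1},
    {"tx": 0, "ty": 0, "tz": 0, "wx": 0, "wy": 0, "wz": 0, "claw": -1},
  ],
)

```text
clock: 6.08
tcp_pos: [0.3793, -0.046, 0.3645]
orientation: [0.257, 0.02, 0.966, 0.005]
wrist_force: [0.8, 0.0, 1.5]
finger_gap: 0.0857
grip_force: 0.0
```

```bash
python3 - <<'E'
from h import *
np.set_printoptions(precision=4,suppress=True)
s=env.get_state();d=read_camera('wrist');np.savez('w3.npz',**d,tcp=s['tcp_pos'],ori=s['orientation']);print(s['clock'],s['tcp_pos'],s['orientation'],s['joint_pos'])
cv2.imwrite('pics/w3.png',d['image'])
d=read_camera('top');np.savez('t3.npz',**d);P=cloud(d);X,Y,Z=[P[...,i] for i in range(3)]
m=(Z>.235)&(Z<.27)&(X>.385)&(X<.49)&(Y<-.2)&(Y>-.3);q=P[m];print(m.sum())
if m.sum()>10:
    vx,vy,x0,y0=cv2.fitLine(q[:,:2].astype(np.float32),cv2.DIST_HUBER,0,.01,.01).ravel();print(vx,vy,x0,y0,np.degrees(np.arctan2(vy,vx)))
m=(Z>.295)&(Z<.315)&(X<.4)&(Y<-.2)&(Y>-.3)&(d['image'].max(2)<60);print('knob',m.sum(),P[m].mean(0))
# hook in top
hsv=cv2.cvtColor(d['image'],cv2.COLOR_BGR2HSV)
E
```

```text
6.075 [ 0.3793 -0.046   0.3645] [0.2571 0.02   0.9662 0.0047] [-0.5436 -0.5024 -0.483   1.1339  0.2589 -0.4418]
158
0.9970957 -0.076158985 0.43692577 -0.2512327 -4.3678174
knob 20 [ 0.3397 -0.2422  0.3049]
```

View pics/w3.png

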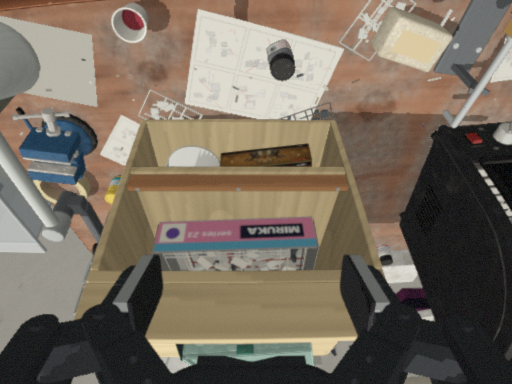

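The tilted wrist view looks right into the bay: strip front edge at row 172–190 (x 128–345), carton front wall purple at rows 222–240 with its rim along the cyan line (158,247)–(316,238), and the lamp arm from (0,140) to hinge (50,232), swung out.

```bash
python3 - <<'E'
from h import *
np.set_printoptions(precision=4,suppress=True)
z=np.load('w3.npz');d={k:z[k] for k in z.files};s=dict(tcp_pos=z['tcp'],orientation=z['ori']);P=cloud(d,s);X,Y,Z=[P[...,i] for i in range(3)]
def fit(q): 
    vx,vy,x0,y0=cv2.fitLine(q.astype(np.float32),cv2.DIST_HUBER,0,.001,.001).ravel(); return vx,vy,x0,y0
m=(Z>.24)&(Z<.27)&(X<.49)&(Y<-.2)&(Y>-.3)&(X>.39); print('arm',m.sum(),fit(P[m][:,:2]))
v,u=np.nonzero(m); print(u.min(),u.max(),v.min(),v.max())
for uu,vv in [(50,232),(60,205),(45,222)]: print(P[vv,uu])
# strip top (z .152)
m=(Z>.146)&(Z<.157)&(X>.545)&(X<.60)&(abs(Y+.07)<.14)
for nm,p in(('front',3),('back',97)):
    e=np.array([(np.percentile(X[k],p),y) for y in np.arange(-.2,.06,.008) if (k:=m&(abs(Y-y)<.004)).sum()>3]); f=fit(e); print('strip',nm,f[2]+f[0]/f[1]*(-.07-f[3]),np.degrees(-np.arctan(f[0]/f[1])))
# carton
m=(Z>.140)&(Z<.186)&(X>.62)&(X<.72)&(abs(Y+.07)<.145); f=fit(P[m][:,:2]); print('carton face',m.sum(),f[2]+f[0]/f[1]*(-.07-f[3]),'yaw',np.degrees(-np.arctan(f[0]/f[1])),Y[m].min(),Y[m].max())
m=(Z>.186)&(Z<.198)&(X>.62)&(X<.74)&(abs(Y+.07)<.145);print('rim',m.sum());
for y in np.arange(-.19,.07,.02):
    k=m&(abs(Y-y)<.006); 
    if k.sum(): print(y.round(3),k.sum(),np.percentile(X[k],[3,50,97]))
for uu,vv in [(160,235),(315,225),(316,238),(158,247),(240,242),(240,230),(240,255),(150,120),(330,120)]: print(uu,vv,d['image'][vv,uu],P[vv,uu],plane(d,[(uu,vv)],.19,s)[0])
# inner walls at shelf level
for y in(0,):
    m=(Z>.295-.012)&(Z<.3)&(X<.62)&(X>.53)&(abs(Y+.07)<.2); print('toppts',m.sum())
    m=(Z>.345)&(X>.53)&(X<.62); print('rail',m.sum(),Y[m].min(),Y[m].max(),X[m].min())
# hook: grip and rod
m=(Z>.055)&(Z<.1)&(X>.3)&(X<.6)&(Y>.2)&(Y<.36); print('hook',m.sum())
E
```

```text
arm 1447 (np.float32(0.99627954), np.float32(-0.0861805), np.float32(0.42581716), np.float32(-0.24740805))
0 57 144 225
[ 0.495  -0.2557  0.2647]
[ 0.4926 -0.2566  0.2307]
[ 0.4828 -0.2562  0.2609]
strip front 0.5577934 -3.3215868
strip back 0.56628287 -3.2920187
carton face 4126 0.6648877 yaw -0.069474176 -0.21080470959977227 0.053074159818238625
rim 581
-0.19 25 [0.6613 0.6636 0.6649]
-0.17 17 [0.6623 0.6638 0.6651]
-0.15 26 [0.6629 0.6642 0.6657]
-0.13 25 [0.6625 0.6643 0.6658]
-0.11 27 [0.6628 0.6646 0.6661]
-0.09 25 [0.6626 0.6641 0.6659]
-0.07 23 [0.6623 0.664  0.6665]
-0.05 29 [0.663  0.6645 0.6658]
-0.03 24 [0.6628 0.6641 0.6657]
-0.01 29 [0.6631 0.6645 0.6658]
0.01 25 [0.6632 0.6645 0.6661]
0.03 28 [0.6634 0.6647 0.6667]
0.05 51 [0.6635 0.6879 0.733 ]
160 235 [126 127 151] [ 0.6652 -0.2013  0.1571] [ 0.6166 -0.1833  0.19  ]
315 225 [109 140 156] [0.6944 0.0596 0.1281] [0.6057 0.0399 0.19  ]
316 238 [100 106 107] [0.6661 0.0511 0.173 ] [0.6395 0.0453 0.19  ]
158 247 [127 111  61] [ 0.663  -0.1999  0.1812] [ 0.649  -0.1948  0.19  ]
240 242 [127 111  67] [ 0.6643 -0.0699  0.1762] [ 0.6426 -0.0685  0.19  ]
240 230 [67 52 81] [ 0.6656 -0.07    0.1524] [ 0.6109 -0.0665  0.19  ]
240 255 [137 145 148] [ 0.7259 -0.0738  0.1639] [ 0.6809 -0.0709  0.19  ]
150 120 [ 96 128 142] [ 0.5469 -0.2146  0.0053] [ 0.4172 -0.1427  0.19  ]
330 120 [ 92 118 132] [0.5652 0.09   0.0019] [0.4264 0.0342 0.19  ]
toppts 3048
rail 3086 -0.15413124823644236 0.05174772435481209 0.54823344750649
hook 2370
```

Emit:
carry_out(
  moves=[
    {"tx": -0.5, "ty": 5.3, "tz": 0, "wx": 0, "wy": 0, "wz": 0, "claw": -1},
    {"tx": -0.7, "ty": 5.3, "tz": -0.5, "wx": 0, "wy": 0, "wz": 0, "claw": -1},
    {"tx": -0.7, "ty": 5.3, "tz": -1, "wx": 0, "wy": 0, "wz": 0, "claw": -1},
    {"tx": -0.7, "ty": 5.3, "tz": -1, "wx": 0, "wy": 0, "wz": 0, "claw": -1},
    {"tx": -0.7, "ty": 5.3, "tz": -1, "wx": 0, "wy": 0, "wz": 0, "claw": -1},
    {"tx": -0.7, "ty": 5.2, "tz": -1, "wx": 0, "wy": 0, "wz": 0, "claw": -1},
    {"tx": 0, "ty": 0, "tz": 0, "wx": 0, "wy": 0, "wz": 0, "claw": -1},
    {"tx": 0, "ty": 0, "tz": 0, "wx": 0, "wy": 0, "wz": 0, "claw": -1},
  ],
)

```text
clock: 7.18
tcp_pos: [0.3408, 0.2649, 0.3188]
orientation: [0.255, 0.019, 0.967, 0.004]
wrist_force: [-0.4, -0.5, 0.3]
finger_gap: 0.0853
grip_force: 0.0
```

```bash
python3 - <<'E'
from h import *
np.set_printoptions(precision=4,suppress=True)
s=env.get_state();d=read_camera('wrist');np.savez('w4.npz',**d,tcp=s['tcp_pos'],ori=s['orientation']);print(s['clock'],s['tcp_pos'],s['orientation'])
cv2.imwrite('pics/w4.png',d['image'])
P=cloud(d,s);X,Y,Z=[P[...,i] for i in range(3)];hsv=cv2.cvtColor(d['image'],cv2.COLOR_BGR2HSV)
m=(Z>.066)&(Z<.095)&(X>.3)&(X<.6)&(Y>.24)&(Y<.32);n,l,st,c=cv2.connectedComponentsWithStats(m.astype(np.uint8))
for i in range(1,n):
    if st[i,4]>100:
        q=P[l==i];f=cv2.fitLine(q[:,:2].astype(np.float32),cv2.DIST_HUBER,0,.001,.001).ravel();t=(q[:,:2]-f[2:])@f[:2];print(st[i],f,np.degrees(np.arctan2(f[1],f[0])),f[2:]+f[:2]*t.min(),f[2:]+f[:2]*t.max(),np.percentile(q[:,2],[5,50,95]))
br=m&(hsv[...,1]>110)&(hsv[...,0]>8)&(hsv[...,0]<30);n,l,st,c=cv2.connectedComponentsWithStats(br.astype(np.uint8));i=1+np.argmax(st[1:,4]);q=P[l==i];print('brass',st[i],c[i],q.mean(0),(q.min(0)+q.max(0))/2,np.ptp(q,0),cv2.minAreaRect((q[q[:,2]>.084][:,:2]*1000).astype(np.float32)))
E
```

```text
7.175 [0.3408 0.2649 0.3188] [0.2553 0.0185 0.9667 0.0044]
[ 240   31   43  146 1821] [ 0.9877 -0.1562  0.3958  0.2755] -8.986663 [0.3258 0.2866] [0.527  0.2547] [0.0748 0.0808 0.0899]
[262 186  28  25 403] [ 0.0546 -0.9985  0.5741  0.3046] -86.872635 [0.5732 0.3201] [0.5756 0.2776] [0.0672 0.0805 0.0931]
brass [253  58  18  39 507] [261.1834  79.0414] [0.3714 0.2792 0.0879] [0.3743 0.2796 0.0792] [0.0358 0.0191 0.0245] ((374.3742980957031, 279.3697814941406), (16.12456512451172, 34.9608039855957), 80.48282623291016)
```

View pics/w4.png

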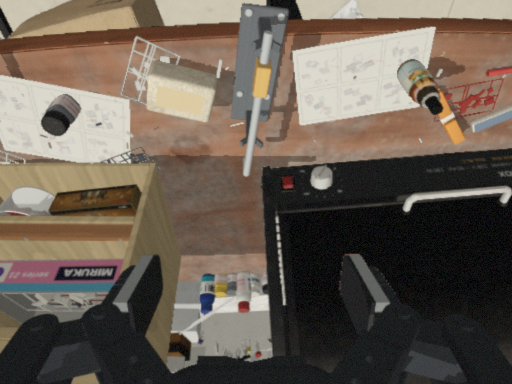

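The hook lies at yaw about -9° with the brass grip at (261,79) px, rod end (265,35), tip (248,172); the block is at (180,92) and the oven front is well beyond the tip.

Emit:
carry_out(
  moves=[
    {"tx": 2, "ty": 0.7, "tz": -3, "wx": 0, "wy": 0, "wz": -0.06, "claw": -1},
    {"tx": 2, "ty": 0.6, "tz": -4, "wx": 0, "wy": 0, "wz": -0.059, "claw": -1},
    {"tx": 0, "ty": 0, "tz": -5, "wx": 0, "wy": 0, "wz": 0, "claw": -1},
    {"tx": 0, "ty": 0, "tz": -5, "wx": 0, "wy": 0, "wz": 0, "claw": -1},
    {"tx": 0, "ty": 0, "tz": -4, "wx": 0, "wy": 0, "wz": 0, "claw": -1},
    {"tx": 0, "ty": 0, "tz": 0, "wx": 0, "wy": 0, "wz": 0, "claw": -1},
    {"tx": 0, "ty": 0, "tz": 0, "wx": 0, "wy": 0, "wz": 0, "claw": -1},
  ],
)

```text
clock: 8.1
tcp_pos: [0.3821, 0.2767, 0.1112]
orientation: [0.257, 0.078, 0.963, -0.01]
wrist_force: [-0.9, -0.5, -0.2]
finger_gap: 0.0854
grip_force: 0.0
```

```bash
python3 - <<'E'
from h import *
np.set_printoptions(precision=4,suppress=True)
s=env.get_state();q=s['orientation'];M=R.from_quat([*q[1:],q[0]]).as_matrix();print(s['tcp_pos'],M.tolist(),'grasp',s['tcp_pos']-.0187*M[:,2],'yaw y',np.degrees(np.arctan2(M[1,1],M[0,1])))
d=read_camera('wrist');P=cloud(d,s);X,Y,Z=[P[...,i] for i in range(3)]
m=(Z>.066)&(Z<.095)&(X>.3)&(X<.6)&(Y>.24)&(Y<.30);n,l,st,c=cv2.connectedComponentsWithStats(m.astype(np.uint8))
for i in range(1,n):
    if st[i,4]>300:
        q=P[l==i];f=cv2.fitLine(q[:,:2].astype(np.float32),cv2.DIST_HUBER,0,.001,.001).ravel();t=(q[:,:2]-f[2:])@f[:2];print(st[i],f,np.degrees(np.arctan2(f[1],f[0])),f[2:]+f[:2]*t.min(),f[2:]+f[:2]*t.max())
E
```

```text
[0.3821 0.2767 0.1112] [[-0.8555757831264202, 0.15608569314616652, 0.4935861988778594], [0.14622061562151698, 0.9875018448630261, -0.058818687161350504], [-0.49659803754634146, 0.02184863353166474, -0.8677056103990116]] grasp [0.3729 0.2778 0.1274] yaw y 81.01806987776821
[ 221  116   64  190 4982] [ 0.9877 -0.1564  0.377   0.2791] -8.996934 [0.3254 0.2872] [0.5251 0.2556]
[282 306  22  34 559] [0.0071 1.     0.5744 0.2906] 89.59356 [0.5743 0.279 ] [0.5745 0.3   ]
```

Emit:
carry_out(
  moves=[
    {"tx": -0.1, "ty": 0.15, "tz": -2.5, "wx": -0.021, "wy": 0.003, "wz": 0, "claw": -1},
    {"tx": 0, "ty": 0, "tz": -2.6, "wx": 0, "wy": 0, "wz": 0, "claw": -1},
    {"tx": 0, "ty": 0, "tz": 0, "wx": 0, "wy": 0, "wz": 0, "claw": 0},
    {"tx": 0, "ty": 0, "tz": 0, "wx": 0, "wy": 0, "wz": 0, "claw": 0.5},
    {"tx": 0, "ty": 0, "tz": 0, "wx": 0, "wy": 0, "wz": 0, "claw": 0.9},
    {"tx": 0, "ty": 0, "tz": 0, "wx": 0, "wy": 0, "wz": 0, "claw": 0.9},
    {"tx": 0, "ty": 0, "tz": 0, "wx": 0, "wy": 0, "wz": 0, "claw": 0.9},
    {"tx": 0, "ty": 0, "tz": 0, "wx": 0, "wy": 0, "wz": 0, "claw": 0.9},
  ],
  newtons=60,
)

```text
clock: 9.15
tcp_pos: [0.3801, 0.2788, 0.0595]
orientation: [0.256, 0.075, 0.963, -0.02]
wrist_force: [-2.6, -0.2, 7.0]
finger_gap: 0.0145
grip_force: 59.2
```

```bash
python3 - <<'E'
from h import *
s=env.get_state();q=s['orientation'];M=R.from_quat([*q[1:],q[0]]).as_matrix();print(s['tcp_pos'],M.round(4).tolist(),'grasp',s['tcp_pos']-.0187*M[:,2],'f',s['wrist_force'],s['finger_gap'],s['grip_force'],q)
E
```

```text
[0.38005442 0.278807   0.05945461] [[-0.8573, 0.1538, 0.4912], [0.1336, 0.9881, -0.0763], [-0.4971, 0.0002, -0.8677]] grasp [0.37086881 0.28023329 0.07568053] f [-2.64572345 -0.15790837  6.95903617] 0.014516360365414822 59.23806667327881 [ 0.25644257  0.07458959  0.96347515 -0.01972887]
```

Emit:
carry_out(
  moves=[
    {"tx": 0, "ty": 0, "tz": 1, "wx": 0, "wy": 0, "wz": 0, "claw": 0.9},
    {"tx": 0, "ty": 0, "tz": 3, "wx": 0, "wy": 0, "wz": 0, "claw": 0.9},
    {"tx": 0, "ty": 0, "tz": 4, "wx": 0, "wy": 0, "wz": 0, "claw": 0.9},
    {"tx": 0, "ty": 0, "tz": 4, "wx": 0, "wy": 0, "wz": 0, "claw": 0.9},
    {"tx": 0, "ty": 0, "tz": 3, "wx": 0, "wy": 0, "wz": 0, "claw": 0.9},
    {"tx": 0, "ty": 0, "tz": 1, "wx": 0, "wy": 0, "wz": 0, "claw": 0.9},
    {"tx": 0, "ty": -2, "tz": 0, "wx": 0, "wy": 0, "wz": 0.033, "claw": 0.9},
    {"tx": 0, "ty": -4, "tz": 0, "wx": 0, "wy": 0, "wz": 0.033, "claw": 0.9},
  ],
)

```text
clock: 10.15
tcp_pos: [0.3788, 0.2183, 0.2172]
orientation: [0.255, 0.041, 0.966, -0.012]
wrist_force: [-0.2, -1.6, -1.5]
finger_gap: 0.0151
grip_force: 58.9
```

Emit:
carry_out(
  moves=[
    {"tx": 0, "ty": -5, "tz": 0, "wx": 0, "wy": 0, "wz": 0.033, "claw": 0.9},
    {"tx": 0, "ty": -5.5, "tz": 0, "wx": 0, "wy": 0, "wz": 0, "claw": 0.9},
    {"tx": 0, "ty": -5.5, "tz": 0, "wx": 0, "wy": 0, "wz": 0, "claw": 0.9},
    {"tx": 0.1, "ty": -5.5, "tz": 0, "wx": 0, "wy": 0, "wz": 0, "claw": 0.9},
    {"tx": 0.2, "ty": -5, "tz": 0, "wx": 0, "wy": 0, "wz": 0, "claw": 0.9},
    {"tx": 0, "ty": -4, "tz": 0, "wx": 0, "wy": 0, "wz": 0, "claw": 0.9},
    {"tx": 0, "ty": 0, "tz": 0, "wx": 0, "wy": 0, "wz": 0, "claw": 0.9},
    {"tx": 0, "ty": 0, "tz": 0, "wx": 0, "wy": 0, "wz": 0, "claw": 0.9},
  ],
)

```text
clock: 11.15
tcp_pos: [0.3816, -0.0806, 0.2167]
orientation: [0.254, 0.027, 0.967, -0.007]
wrist_force: [0.4, 0.1, -2.5]
finger_gap: 0.015
grip_force: 59.1
```

```bash
python3 - <<'E'
from h import *
np.set_printoptions(precision=4,suppress=True)
s=env.get_state();q=s['orientation'];M=R.from_quat([*q[1:],q[0]]).as_matrix();print(s['tcp_pos'],q,'yaw',np.degrees(np.arctan2(M[1,1],M[0,1]))-90,'f',s['wrist_force'],s['joint_pos'])
d=read_camera('wrist');cv2.imwrite('pics/w5.png',d['image']);P=cloud(d,s);X,Y,Z=[P[...,i] for i in range(3)]
m=(Z>.2)&(Z<.26)&(X>.28)&(X<.56)&(abs(Y+.085)<.03);n,l,st,c=cv2.connectedComponentsWithStats(m.astype(np.uint8))
for i in range(1,n):
    if st[i,4]>100:
        q=P[l==i];f=cv2.fitLine(q.astype(np.float32),cv2.DIST_HUBER,0,.001,.001).ravel();t=(q-f[3:])@f[:3];print(st[i],f,f[3:]+f[:3]*t.min(),f[3:]+f[:3]*t.max())
E
```

```text
[ 0.3816 -0.0806  0.2167] [ 0.2543  0.0274  0.9667 -0.0068] yaw -3.234131028409635 f [ 0.4003  0.1013 -2.52  ] [-0.6326 -0.4624 -0.8224  0.7685  0.2719 -0.5145]
[ 144  207  175  155 9586] [ 0.9954 -0.0043 -0.0954  0.3611 -0.0815  0.243 ] [ 0.3269 -0.0814  0.2463] [ 0.5206 -0.0822  0.2277]
```

View pics/w5.png

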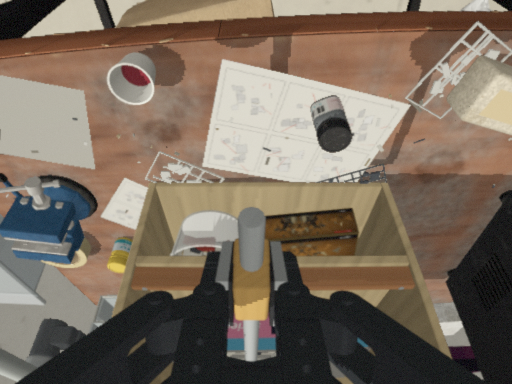

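The hook is held between the fingers, rear rod end at (250,225), brass at (250,280), rod running toward (250,350) into the bay direction. I'll check the rod's pitch from its front part.

```bash
python3 - <<'E'
from h import *
np.set_printoptions(precision=4,suppress=True)
s=env.get_state()
for n in ['wrist','top','side']:
    d=read_camera(n);P=cloud(d,s);X,Y,Z=[P[...,i] for i in range(3)]
    m=(Z>.19)&(Z<.26)&(abs(Y+.085)<.02)&(X<.545)&(X>.405)
    print(n,m.sum())
    for a in np.arange(.31,.55,.02):
        k=(Z>.19)&(Z<.26)&(abs(Y+.085)<.02)&(abs(X-a)<.01)
        if k.sum()>2: print(a.round(2),k.sum(),np.median(P[k],0),np.percentile(Z[k],90))
E
```

```text
wrist 551
0.33 956 [ 0.3286 -0.0772  0.2368] 0.23871813663891533
0.35 3427 [ 0.3529 -0.0844  0.2456] 0.2576249959189113
0.37 2615 [ 0.3645 -0.0807  0.2405] 0.25136418304044733
0.39 321 [ 0.386  -0.08    0.2466] 0.2469187173281651
0.41 14 [ 0.419  -0.0819  0.238 ] 0.23823645828968432
0.43 161 [ 0.43   -0.0825  0.2375] 0.2380612901378672
0.45 139 [ 0.4495 -0.0837  0.2376] 0.2381440167632826
0.47 95 [ 0.4702 -0.0846  0.2372] 0.23794957621390692
0.49 89 [ 0.4895 -0.0859  0.2372] 0.23784495098499117
0.51 52 [ 0.5066 -0.087   0.2368] 0.23792824176251104
top 126
0.35 4 [ 0.358  -0.0813  0.2377] 0.24396611539686952
0.37 53 [ 0.373  -0.0822  0.2474] 0.25208361356624603
0.39 48 [ 0.3884 -0.0819  0.2422] 0.24798026484735222
0.41 20 [ 0.4106 -0.0817  0.2366] 0.24007746003243008
0.43 21 [ 0.4295 -0.0843  0.2366] 0.23951311029890854
0.45 19 [ 0.4516 -0.084   0.2352] 0.23683077271919223
0.47 20 [ 0.469  -0.0865  0.2361] 0.23947257126773316
0.49 21 [ 0.4901 -0.0861  0.2362] 0.24027670501893206
0.51 19 [ 0.5096 -0.0888  0.2354] 0.24009931060268289
0.53 12 [ 0.5266 -0.0885  0.2353] 0.23983641505624853
side 0
```

Emit:
carry_out(
  moves=[
    {"tx": 0, "ty": -0.5, "tz": 0.6, "wx": 0, "wy": 0, "wz": 0, "claw": 0.9},
    {"tx": 3, "ty": -0.17, "tz": 0, "wx": 0, "wy": 0, "wz": 0, "claw": 0.9},
    {"tx": 4, "ty": -0.23, "tz": 0, "wx": 0, "wy": 0, "wz": 0, "claw": 0.9},
    {"tx": 4, "ty": -0.23, "tz": 0, "wx": 0, "wy": 0, "wz": 0, "claw": 0.9},
    {"tx": 2.5, "ty": -0.15, "tz": 0, "wx": 0, "wy": 0, "wz": 0, "claw": 0.9},
    {"tx": 1, "ty": -0.06, "tz": 0, "wx": 0, "wy": 0, "wz": 0, "claw": 0.9},
    {"tx": 0, "ty": 0, "tz": 0, "wx": 0, "wy": 0, "wz": 0, "claw": 0.9},
    {"tx": 0, "ty": 0, "tz": 0, "wx": 0, "wy": 0, "wz": 0, "claw": 0.9},
  ],
)

```text
clock: 12.35
tcp_pos: [0.5266, -0.0942, 0.2239]
orientation: [0.255, 0.027, 0.967, -0.007]
wrist_force: [-0.2, 0.2, -1.6]
finger_gap: 0.015
grip_force: 59.2
```

```bash
python3 - <<'E'
from h import *
np.set_printoptions(precision=4,suppress=True)
s=env.get_state();q=s['orientation'];M=R.from_quat([*q[1:],q[0]]).as_matrix();print(s['tcp_pos'],'yaw',np.degrees(np.arctan2(M[1,1],M[0,1]))-90,'f',s['wrist_force'],s['joint_pos'],M[:,2])
for n in ['side','wrist']:
    d=read_camera(n);cv2.imwrite(f'pics/{n}6.png',d['image']);P=cloud(d,s);X,Y,Z=[P[...,i] for i in range(3)]
    m=(Z>.188)&(Z<.26)&(X>.6)&(X<.72)&(abs(Y+.1)<.03);print(n,m.sum(),P[m].min(0) if m.any() else '',P[m].max(0) if m.any() else '')
    for a in np.arange(.6,.72,.01):
        k=m&(abs(X-a)<.005)&(Z>.2)
        if k.sum(): print(a.round(2),k.sum(),np.median(P[k],0))
E
```

```text
[ 0.5266 -0.0942  0.2239] yaw -3.1712004454993945 f [-0.2144  0.1829 -1.5664] [-0.4304 -0.1463 -0.619   0.612   0.1812 -0.3302] [ 0.4928 -0.0279 -0.8697]
side 0  
wrist 266 [ 0.6002 -0.1059  0.2406] [ 0.6652 -0.0943  0.2455]
0.6 31 [ 0.6022 -0.0989  0.2445]
0.61 48 [ 0.609  -0.0991  0.2443]
0.62 46 [ 0.6199 -0.0994  0.2442]
0.63 50 [ 0.63   -0.0999  0.2441]
0.64 42 [ 0.64   -0.1008  0.2443]
0.65 37 [ 0.6496 -0.1009  0.2442]
0.66 11 [ 0.6571 -0.1012  0.2438]
0.67 1 [ 0.6652 -0.0977  0.242 ]
```

Emit:
carry_out(
  moves=[
    {"tx": 0.6, "ty": -0.03, "tz": 0, "wx": 0, "wy": 0, "wz": 0, "claw": 0.9},
    {"tx": 0.5, "ty": -0.03, "tz": 0, "wx": 0, "wy": 0, "wz": 0, "claw": 0.9},
    {"tx": 0.4, "ty": -0.02, "tz": 0, "wx": 0, "wy": 0, "wz": 0, "claw": 0.9},
    {"tx": 0, "ty": 0, "tz": 0, "wx": 0, "wy": 0, "wz": 0, "claw": 0.9},
  ],
)

```text
clock: 12.95
tcp_pos: [0.5429, -0.0953, 0.224]
orientation: [0.255, 0.027, 0.966, -0.008]
wrist_force: [0.2, -0.2, -1.4]
finger_gap: 0.0153
grip_force: 59.2
```

```bash
python3 - <<'E'
from h import *
np.set_printoptions(precision=4,suppress=True)
s=env.get_state();print(s['tcp_pos'],s['wrist_force'])
a=read_camera('wrist');b=read_camera('side')
P=cloud(a,s);X,Y,Z=[P[...,i] for i in range(3)];m=(Z>.236)&(Z<.26)&(X>.6)&(X<.75)&(abs(Y+.1)<.02);print(m.sum(),np.percentile(X[m],[50,98,100]))
cv2.imwrite('pics/w7.png',np.hstack([cv2.resize(a['image'],(400,300)),cv2.resize(b['image'][100:250,190:390],(400,300),interpolation=cv2.INTER_CUBIC)]))
E
```

```text
[ 0.5429 -0.0953  0.224 ] [ 0.1748 -0.1707 -1.4042]
388 [0.6295 0.6725 0.6817]
```

View pics/w7.png

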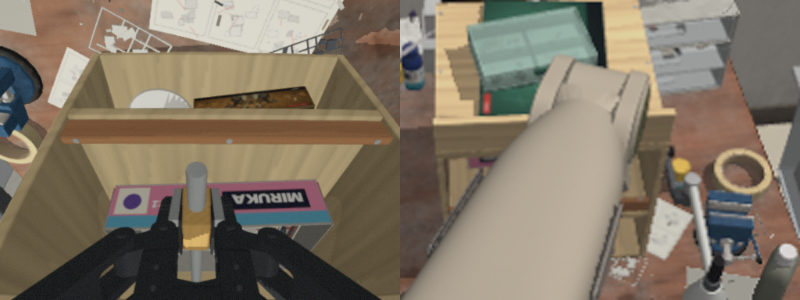

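The wrist view shows the hook running over the carton's front rim with the rod at about (197,260), everything clear. Lower it behind the wall.

Emit:
carry_out(
  moves=[
    {"tx": 0, "ty": 0, "tz": -1, "wx": 0, "wy": 0, "wz": 0, "claw": 0.9},
    {"tx": 0, "ty": 0, "tz": -1, "wx": 0, "wy": 0, "wz": 0, "claw": 0.9},
    {"tx": 0, "ty": 0, "tz": -1, "wx": 0, "wy": 0, "wz": 0, "claw": 0.9},
    {"tx": 0, "ty": 0, "tz": -0.6, "wx": 0, "wy": 0, "wz": 0, "claw": 0.9},
    {"tx": 0, "ty": 0, "tz": 0, "wx": 0, "wy": 0, "wz": 0, "claw": 0.9},
    {"tx": 0, "ty": 0, "tz": 0, "wx": 0, "wy": 0, "wz": 0, "claw": 0.9},
  ],
)

```text
clock: 13.8
tcp_pos: [0.5428, -0.0954, 0.1884]
orientation: [0.256, 0.027, 0.966, -0.008]
wrist_force: [0.0, -0.4, -0.4]
finger_gap: 0.015
grip_force: 59.2
```

Emit:
carry_out(
  moves=[
    {"tx": -0.4, "ty": 0.02, "tz": 0, "wx": 0, "wy": 0, "wz": 0, "claw": 0.9},
    {"tx": -0.4, "ty": 0.02, "tz": 0, "wx": 0, "wy": 0, "wz": 0, "claw": 0.9},
    {"tx": -0.3, "ty": 0.02, "tz": 0, "wx": 0, "wy": 0, "wz": 0, "claw": 0.9},
    {"tx": -0.3, "ty": 0.02, "tz": 0, "wx": 0, "wy": 0, "wz": 0, "claw": 0.9},
    {"tx": -0.3, "ty": 0.02, "tz": 0, "wx": 0, "wy": 0, "wz": 0, "claw": 0.9},
    {"tx": -0.3, "ty": 0.02, "tz": 0, "wx": 0, "wy": 0, "wz": 0, "claw": 0.9},
    {"tx": -0.3, "ty": 0.02, "tz": 0, "wx": 0, "wy": 0, "wz": 0, "claw": 0.9},
    {"tx": -0.3, "ty": 0.02, "tz": 0, "wx": 0, "wy": 0, "wz": 0, "claw": 0.9},
  ],
)

```text
clock: 14.8
tcp_pos: [0.5166, -0.0937, 0.1883]
orientation: [0.256, 0.027, 0.966, -0.008]
wrist_force: [1.8, -0.1, -1.8]
finger_gap: 0.0152
grip_force: 59.0
```

```bash
cat > car.py <<'E'
from h import *
np.set_printoptions(precision=4,suppress=True)
s=env.get_state();d=read_camera('wrist');P=cloud(d,s);X,Y,Z=[P[...,i] for i in range(3)]
print(s['clock'],s['tcp_pos'],s['wrist_force'])
O=np.array([.5537,-.066]);a=np.radians(-3.3);B=(P[...,:2]-O)@np.array([[np.cos(a),-np.sin(a)],[np.sin(a),np.cos(a)]])
bx,by=B[...,0],B[...,1]
m=(Z>.156)&(Z<.186)&(bx>.004)&(bx<.14)&(abs(by)<.148)&(abs(by+.027)>.03)
e=np.array([(np.median(bx[k]),y) for y in np.arange(-.145,.145,.006) if (k:=m&(abs(by-y)<.003)).sum()>4])
f=np.polyfit(e[:,1],e[:,0],1); r=np.abs(np.polyval(f,e[:,1])-e[:,0])<.004; f=np.polyfit(e[r,1],e[r,0],1)
print('face bay x at y=0',f[1],'yaw rel deg',-np.degrees(np.arctan(f[0])),'y',e[r,1].min(),e[r,1].max(),'fitted z',np.percentile(Z[m],[1,99]))
print('corners x',np.polyval(f,[-.135,.125]))
k=(Z>.146)&(Z<.157)&(bx>-.01)&(bx<.03)&(abs(by)<.13); print('strip x',np.percentile(bx[k],[3,97]) if k.any() else '')
cv2.imwrite('pics/car.png',d['image'])
E
python3 car.py
```

```text
14.8 [ 0.5166 -0.0937  0.1883] [ 1.8147 -0.0901 -1.8204]
face bay x at y=0 0.11458538475680774 yaw rel deg 9.559938338265333 y -0.13299999999999998 0.11900000000000024 fitted z [0.1562 0.1856]
corners x [0.1373 0.0935]
strip x [0.0042 0.0128]
```

View pics/car.png

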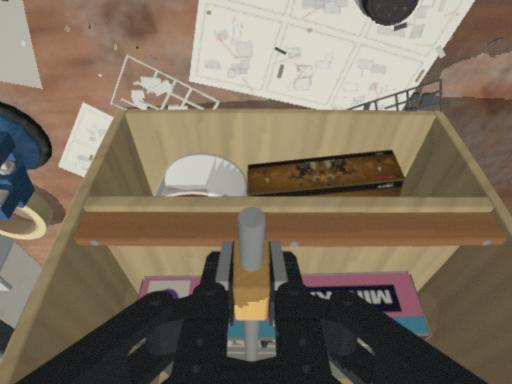

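Pink carton front's lower edge runs from (145,278) to (412,272), nearly parallel to the strip; my fit was polluted by the black fingers. I'll mask by the pink colour from now on.

```bash
python3 - <<'E'
t=open('car.py').read()
t=t.replace("m=(Z>.156)","hsv=cv2.cvtColor(d['image'],cv2.COLOR_BGR2HSV)\nm=(hsv[...,0]>155)&(hsv[...,0]<179)&(hsv[...,1]>60)&(hsv[...,2]>60)&(Z>.128)").replace("&(abs(by+.027)>.03)","").replace(".sum()>4",".sum()>2")
t=t.replace("'fitted z'","'n',m.sum(),r.sum(),'fitted z'")
open('car.py','w').write(t)
E
python3 car.py
```

```text
14.85 [ 0.5162 -0.0936  0.1881] [ 1.5145  0.3631 -0.9275]
face bay x at y=0 0.1027639932934862 yaw rel deg 2.3040516529380093 y -0.13299999999999998 0.12500000000000025 n 2307 30 fitted z [0.1308 0.1725]
corners x [0.1082 0.0977]
strip x [0.0042 0.0131]
```

Emit:
carry_out(
  moves=[
    {"tx": -0.4, "ty": 0.02, "tz": 0, "wx": 0, "wy": 0, "wz": 0, "claw": 0.9},
    {"tx": -0.5, "ty": 0.03, "tz": 0, "wx": 0, "wy": 0, "wz": 0, "claw": 0.9},
    {"tx": -0.5, "ty": 0.03, "tz": 0, "wx": 0, "wy": 0, "wz": 0, "claw": 0.9},
    {"tx": -0.5, "ty": 0.03, "tz": 0, "wx": 0, "wy": 0, "wz": 0, "claw": 0.9},
    {"tx": -0.5, "ty": 0.03, "tz": 0, "wx": 0, "wy": 0, "wz": 0, "claw": 0.9},
    {"tx": -0.5, "ty": 0.03, "tz": 0, "wx": 0, "wy": 0, "wz": 0, "claw": 0.9},
    {"tx": -0.5, "ty": 0.03, "tz": 0, "wx": 0, "wy": 0, "wz": 0, "claw": 0.9},
    {"tx": -0.4, "ty": 0.02, "tz": 0, "wx": 0, "wy": 0, "wz": 0, "claw": 0.9},
  ],
)

```text
clock: 15.9
tcp_pos: [0.4782, -0.0915, 0.1881]
orientation: [0.256, 0.027, 0.966, -0.008]
wrist_force: [1.8, 0.5, -1.6]
finger_gap: 0.0151
grip_force: 59.0
```

```bash
python3 car.py
```

```text
15.9 [ 0.4782 -0.0915  0.1881] [ 1.7755  0.4904 -1.6011]
face bay x at y=0 0.06627790816356484 yaw rel deg -0.7228418341006261 y -0.13299999999999998 0.12500000000000025 n 2257 31 fitted z [0.131  0.1726]
corners x [0.0646 0.0679]
strip x [0.004  0.0126]
```

Emit:
carry_out(
  moves=[
    {"tx": 0.5, "ty": -0.03, "tz": 0, "wx": 0, "wy": 0, "wz": 0, "claw": 0.9},
    {"tx": 0.07, "ty": 1.2, "tz": 0, "wx": 0, "wy": 0, "wz": 0, "claw": 0.9},
    {"tx": 0.07, "ty": 1.2, "tz": 0, "wx": 0, "wy": 0, "wz": 0, "claw": 0.9},
    {"tx": -0.6, "ty": 0.03, "tz": 0, "wx": 0, "wy": 0, "wz": 0, "claw": 0.9},
    {"tx": -0.4, "ty": 0.02, "tz": 0, "wx": 0, "wy": 0, "wz": 0, "claw": 0.9},
    {"tx": -0.5, "ty": 0.03, "tz": 0, "wx": 0, "wy": 0, "wz": 0, "claw": 0.9},
    {"tx": -0.5, "ty": 0.03, "tz": 0, "wx": 0, "wy": 0, "wz": 0, "claw": 0.9},
    {"tx": -0.5, "ty": 0.03, "tz": 0, "wx": 0, "wy": 0, "wz": 0, "claw": 0.9},
  ],
)

```text
clock: 16.95
tcp_pos: [0.4596, -0.0666, 0.1882]
orientation: [0.256, 0.027, 0.966, -0.008]
wrist_force: [1.3, -0.2, -2.5]
finger_gap: 0.0154
grip_force: 59.0
```

```bash
python3 car.py
```

```text
16.95 [ 0.4596 -0.0666  0.1882] [ 1.2829 -0.2245 -2.5256]
face bay x at y=0 0.0460568092746484 yaw rel deg 0.04096138454408566 y -0.13899999999999998 0.12500000000000025 n 1447 24 fitted z [0.1378 0.172 ]
corners x [0.0462 0.046 ]
strip x [0.004  0.0125]
```

Emit:
carry_out(
  moves=[
    {"tx": -0.4, "ty": 0.02, "tz": 0, "wx": 0, "wy": 0, "wz": 0, "claw": 0.9},
    {"tx": -0.5, "ty": 0.03, "tz": 0, "wx": 0, "wy": 0, "wz": 0, "claw": 0.9},
    {"tx": -0.5, "ty": 0.03, "tz": 0, "wx": 0, "wy": 0, "wz": 0, "claw": 0.9},
    {"tx": -0.5, "ty": 0.03, "tz": 0, "wx": 0, "wy": 0, "wz": 0, "claw": 0.9},
    {"tx": -0.4, "ty": 0.02, "tz": 0, "wx": 0, "wy": 0, "wz": 0, "claw": 0.9},
    {"tx": -0.2, "ty": 0.01, "tz": 0, "wx": 0, "wy": 0, "wz": 0, "claw": 0.9},
    {"tx": 0, "ty": 0, "tz": 0, "wx": 0, "wy": 0, "wz": 0, "claw": 0.9},
  ],
)

```text
clock: 17.88
tcp_pos: [0.4347, -0.065, 0.188]
orientation: [0.255, 0.027, 0.966, -0.008]
wrist_force: [0.5, -0.5, -1.6]
finger_gap: 0.0153
grip_force: 59.2
```

```bash
python3 car.py
```

```text
17.875 [ 0.4347 -0.065   0.188 ] [ 0.519  -0.5448 -1.5885]
face bay x at y=0 0.020406352422832456 yaw rel deg 0.33142417113517747 y -0.13899999999999998 0.11900000000000024 n 470 10 fitted z [0.15   0.1725]
corners x [0.0212 0.0197]
strip x [0.004  0.0211]
```

Remaining about 6–7 mm; small steps with force checks.

Emit:
carry_out(
  moves=[
    {"tx": -0.2, "ty": 0.01, "tz": 0, "wx": 0, "wy": 0, "wz": 0, "claw": 0.9},
    {"tx": -0.2, "ty": 0.01, "tz": 0, "wx": 0, "wy": 0, "wz": 0, "claw": 0.9},
    {"tx": -0.1, "ty": 0.01, "tz": 0, "wx": 0, "wy": 0, "wz": 0, "claw": 0.9},
    {"tx": 0, "ty": 0, "tz": 0, "wx": 0, "wy": 0, "wz": 0, "claw": 0.9},
  ],
)

```text
clock: 18.42
tcp_pos: [0.4298, -0.0646, 0.188]
orientation: [0.255, 0.027, 0.966, -0.008]
wrist_force: [1.2, 0.5, -1.6]
finger_gap: 0.0155
grip_force: 59.1
```

Emit:
carry_out(
  moves=[
    {"tx": -0.1, "ty": 0.0, "tz": 0, "wx": 0, "wy": 0, "wz": 0, "claw": 0.9},
    {"tx": 0, "ty": 0, "tz": 0, "wx": 0, "wy": 0, "wz": 0, "claw": 0.9},
  ],
)

```text
clock: 18.68
tcp_pos: [0.4289, -0.0646, 0.1881]
orientation: [0.255, 0.027, 0.966, -0.008]
wrist_force: [1.7, -0.4, -1.8]
finger_gap: 0.0153
grip_force: 59.1
```

```bash
python3 car.py
```

```text
18.675 [ 0.4289 -0.0646  0.1881] [ 1.6687 -0.3804 -1.7661]
face bay x at y=0 0.014163245672500508 yaw rel deg 0.017071565073021898 y -0.13299999999999998 0.11900000000000024 n 373 8 fitted z [0.1532 0.1727]
corners x [0.0142 0.0141]
strip x [0.004 0.015]
```

Emit:
carry_out(
  moves=[
    {"tx": -0.06, "ty": 0.0, "tz": 0, "wx": 0, "wy": 0, "wz": 0, "claw": 0.9},
    {"tx": 0, "ty": 0, "tz": 0, "wx": 0, "wy": 0, "wz": 0, "claw": 0.9},
  ],
)

```text
clock: 18.98
tcp_pos: [0.4286, -0.0647, 0.1883]
orientation: [0.256, 0.027, 0.966, -0.008]
wrist_force: [4.5, 1.0, -3.5]
finger_gap: 0.0149
grip_force: 58.6
```

Emit:
carry_out(
  moves=[
    {"tx": -0.06, "ty": 0.0, "tz": 0, "wx": 0, "wy": 0, "wz": 0, "claw": 0.9},
    {"tx": 0, "ty": 0, "tz": 0, "wx": 0, "wy": 0, "wz": 0, "claw": 0.9},
  ],
)

```text
clock: 19.23
tcp_pos: [0.4286, -0.0648, 0.1886]
orientation: [0.256, 0.026, 0.966, -0.008]
wrist_force: [9.1, 0.2, -5.1]
finger_gap: 0.0153
grip_force: 58.5
```

Emit:
carry_out(
  moves=[
    {"tx": 0.25, "ty": 0, "tz": 0, "wx": 0, "wy": 0, "wz": 0, "claw": 0.9},
    {"tx": 0.5, "ty": -0.03, "tz": 0, "wx": 0, "wy": 0, "wz": 0, "claw": 0.9},
    {"tx": 0.3, "ty": -0.02, "tz": 0, "wx": 0, "wy": 0, "wz": 0, "claw": 0.9},
    {"tx": 0, "ty": 0, "tz": 0, "wx": 0, "wy": 0, "wz": 0, "claw": 0.9},
  ],
)

```text
clock: 19.73
tcp_pos: [0.4383, -0.0651, 0.188]
orientation: [0.255, 0.027, 0.966, -0.007]
wrist_force: [0.6, 0.2, -1.4]
finger_gap: 0.015
grip_force: 59.7
```

```bash
python3 car.py
```

```text
19.725 [ 0.4383 -0.0651  0.188 ] [ 0.5798  0.1888 -1.3596]
face bay x at y=0 0.014388327116765479 yaw rel deg 0.16108570905607825 y -0.13899999999999998 0.11900000000000024 n 535 11 fitted z [0.1531 0.1727]
corners x [0.0148 0.014 ]
strip x [0.004 0.015]
```

Emit:
carry_out(
  moves=[
    {"tx": 0, "ty": 0, "tz": 1, "wx": 0, "wy": 0, "wz": 0, "claw": 0.9},
    {"tx": 0, "ty": 0, "tz": 2, "wx": 0, "wy": 0, "wz": 0, "claw": 0.9},
    {"tx": 0, "ty": 0, "tz": 1.7, "wx": 0, "wy": 0, "wz": 0, "claw": 0.9},
    {"tx": 0, "ty": 0, "tz": 0, "wx": 0, "wy": 0, "wz": 0, "claw": 0.9},
    {"tx": -2, "ty": 0.1, "tz": 0, "wx": 0, "wy": 0, "wz": 0, "claw": 0.9},
    {"tx": -2, "ty": 0.1, "tz": 0, "wx": 0, "wy": 0, "wz": 0, "claw": 0.9},
    {"tx": -1.9, "ty": 0.1, "tz": 0, "wx": 0, "wy": 0, "wz": 0, "claw": 0.9},
    {"tx": 0, "ty": 0, "tz": 0, "wx": 0, "wy": 0, "wz": 0, "claw": 0.9},
  ],
)

```text
clock: 20.78
tcp_pos: [0.3782, -0.062, 0.2344]
orientation: [0.255, 0.027, 0.966, -0.008]
wrist_force: [-0.2, -0.4, -2.0]
finger_gap: 0.0153
grip_force: 59.7
```

Emit:
carry_out(
  moves=[
    {"tx": 0, "ty": 4, "tz": 0, "wx": 0, "wy": 0, "wz": 0, "claw": 0.9},
    {"tx": 0, "ty": 5, "tz": 0, "wx": 0, "wy": 0, "wz": 0, "claw": 0.9},
    {"tx": 0, "ty": 5.5, "tz": 0, "wx": 0, "wy": 0, "wz": 0, "claw": 0.9},
    {"tx": 0, "ty": 5.5, "tz": 0, "wx": 0, "wy": 0, "wz": -0.033, "claw": 0.9},
    {"tx": 0, "ty": 5.5, "tz": 0, "wx": 0, "wy": 0, "wz": -0.033, "claw": 0.9},
    {"tx": 0, "ty": 5, "tz": 0, "wx": 0, "wy": 0, "wz": -0.033, "claw": 0.9},
    {"tx": 0, "ty": 3.4, "tz": 0, "wx": 0, "wy": 0, "wz": 0, "claw": 0.9},
    {"tx": 0, "ty": 0, "tz": 0, "wx": 0, "wy": 0, "wz": 0, "claw": 0.9},
  ],
)

```text
clock: 21.78
tcp_pos: [0.3799, 0.2731, 0.2342]
orientation: [0.254, 0.071, 0.964, -0.019]
wrist_force: [-0.6, -0.1, -2.7]
finger_gap: 0.0151
grip_force: 59.8
```

```bash
cat > ret.py <<'E'
from h import *
np.set_printoptions(precision=4,suppress=True)
s=env.get_state();q=s['orientation'];c=R.from_quat([*q[1:],q[0]]);g=R.from_quat([.0746,.9635,-.0197,.2564])
print(s['clock'],s['tcp_pos'],'d cm',100*(np.array([.3800,.2788,.0595])-s['tcp_pos']),'rot',(g*c.inv()).as_rotvec(),s['wrist_force'],s['finger_gap'])
E
python3 ret.py
```

```text
21.775 [0.3799 0.2731 0.2342] d cm [  0.0138   0.5688 -17.4716] rot [ 0.     -0.0057 -0.0067] [-0.64   -0.0587 -2.7005] 0.015095885465189217
```

Emit:
carry_out(
  moves=[
    {"tx": 0, "ty": 0.55, "tz": -2, "wx": 0, "wy": -0.006, "wz": -0.007, "claw": 0.9},
    {"tx": 0, "ty": 0, "tz": -4, "wx": 0, "wy": 0, "wz": 0, "claw": 0.9},
    {"tx": 0, "ty": 0, "tz": -4, "wx": 0, "wy": 0, "wz": 0, "claw": 0.9},
    {"tx": 0, "ty": 0, "tz": -3, "wx": 0, "wy": 0, "wz": 0, "claw": 0.9},
    {"tx": 0, "ty": 0, "tz": 0, "wx": 0, "wy": 0, "wz": 0, "claw": 0.9},
    {"tx": 0, "ty": 0, "tz": 0, "wx": 0, "wy": 0, "wz": 0, "claw": 0.9},
  ],
)

```text
clock: 22.52
tcp_pos: [0.3805, 0.2753, 0.106]
orientation: [0.257, 0.077, 0.963, -0.02]
wrist_force: [0.3, 0.3, -1.6]
finger_gap: 0.015
grip_force: 59.7
```

```bash
cat >> ret.py <<'E'
d=read_camera('wrist');P=cloud(d,s);X,Y,Z=[P[...,i] for i in range(3)];z0=s['tcp_pos'][2]+.0155
for a in [.33,.34,.42,.44,.46,.48,.5,.52]:
    k=(abs(Z-z0)<.02)&(abs(X-a)<.01)&(abs(Y-(.2794-.158*(a-.3748)))<.009)
    if k.sum()>4: print(a,k.sum(),np.median(P[k],0),'dz top',np.percentile(Z[k],90)-z0, 'dy', np.median(Y[k]+.158*(X[k]-.3748))-.2794)
E
python3 ret.py
```

```text
22.525 [0.3805 0.2753 0.106 ] d cm [-0.0505  0.3482 -4.6512] rot [-0.0004  0.0023  0.0058] [ 0.3155  0.263  -1.5903] 0.014959127232862864
0.33 990 [0.3281 0.2834 0.1255] dz top 0.005881856044643988 dy -0.0029541608162845234
0.34 721 [0.3393 0.2823 0.1269] dz top 0.00620098686341998 dy -0.0025986918761570776
0.42 111 [0.4236 0.2684 0.1269] dz top 0.006111851196349202 dy -0.003272288512487731
0.44 147 [0.4398 0.2659 0.127 ] dz top 0.006222246119935174 dy -0.0033243856705018615
0.46 109 [0.4584 0.2626 0.1269] dz top 0.0062692505510607704 dy -0.0033997990839784165
0.48 97 [0.4797 0.2593 0.1269] dz top 0.006061478125672856 dy -0.0034760446323157113
0.5 73 [0.4997 0.2558 0.1271] dz top 0.006305485000553848 dy -0.0035442358610227598
0.52 6 [0.5128 0.2574 0.1251] dz top 0.004491615297987736 dy 6.479646067586442e-05
```

Emit:
carry_out(
  moves=[
    {"tx": -0.05, "ty": 0.35, "tz": 0, "wx": 0, "wy": 0.002, "wz": 0.005, "claw": 0.9},
    {"tx": 0, "ty": 0, "tz": 0, "wx": 0, "wy": 0, "wz": 0, "claw": 0.9},
    {"tx": 0, "ty": 0, "tz": -1.5, "wx": 0, "wy": 0, "wz": 0, "claw": 0.9},
    {"tx": 0, "ty": 0, "tz": -1.2, "wx": 0, "wy": 0, "wz": 0, "claw": 0.9},
    {"tx": 0, "ty": 0, "tz": 0, "wx": 0, "wy": 0, "wz": 0, "claw": 0.9},
    {"tx": 0, "ty": 0, "tz": 0, "wx": 0, "wy": 0, "wz": 0, "claw": 0.9},
  ],
)

```text
clock: 23.32
tcp_pos: [0.3795, 0.2789, 0.0786]
orientation: [0.256, 0.075, 0.964, -0.02]
wrist_force: [0.2, 0.1, -1.8]
finger_gap: 0.0152
grip_force: 59.8
```

```bash
python3 ret.py
```

```text
23.325 [0.3795 0.2789 0.0786] d cm [ 0.0507 -0.0096 -1.9062] rot [ 0.0001 -0.0003 -0.    ] [ 0.1744  0.0608 -1.7863] 0.015202450692495236
0.33 1282 [0.33   0.2868 0.0973] dz top 0.005985256535331371 dy 0.0001969988885324736
0.34 1058 [0.3382 0.2849 0.0985] dz top 0.0061506464423391055 dy -0.00015303736880600827
0.42 118 [0.4229 0.2723 0.0995] dz top 0.006010830177648238 dy 0.00041277107044312977
0.44 152 [0.44   0.2694 0.0993] dz top 0.006054283620258727 dy 0.00045818292246452286
0.46 106 [0.4584 0.2664 0.0993] dz top 0.006045706435488352 dy 0.0004986899825702995
0.48 99 [0.4795 0.2634 0.0992] dz top 0.0058382810755540915 dy 0.0005547500830566654
0.5 72 [0.4991 0.2598 0.0993] dz top 0.006024156247367893 dy 0.00020317998112262536
0.52 6 [0.5118 0.2617 0.0972] dz top 0.004176487635565676 dy 0.00428597120083235
```

Aligned within half a millimetre; lower the rest.

Emit:
carry_out(
  moves=[
    {"tx": 0.05, "ty": 0, "tz": -0.8, "wx": 0, "wy": 0, "wz": 0, "claw": 0.9},
    {"tx": 0, "ty": 0, "tz": -0.7, "wx": 0, "wy": 0, "wz": 0, "claw": 0.9},
    {"tx": 0, "ty": 0, "tz": -0.3, "wx": 0, "wy": 0, "wz": 0, "claw": 0.9},
    {"tx": 0, "ty": 0, "tz": 0, "wx": 0, "wy": 0, "wz": 0, "claw": 0.9},
    {"tx": 0, "ty": 0, "tz": 0, "wx": 0, "wy": 0, "wz": 0, "claw": 0.9},
  ],
)

```text
clock: 24.0
tcp_pos: [0.3797, 0.2786, 0.0599]
orientation: [0.256, 0.074, 0.964, -0.02]
wrist_force: [0.7, 0.4, -1.6]
finger_gap: 0.0149
grip_force: 59.8
```

Emit:
carry_out(
  moves=[
    {"tx": 0, "ty": 0, "tz": -0.1, "wx": 0, "wy": 0, "wz": 0, "claw": 0.9},
    {"tx": 0, "ty": 0, "tz": 0, "wx": 0, "wy": 0, "wz": 0, "claw": 0.9},
  ],
)

```text
clock: 24.25
tcp_pos: [0.38, 0.2788, 0.0595]
orientation: [0.256, 0.075, 0.963, -0.02]
wrist_force: [-1.4, 0.6, 3.1]
finger_gap: 0.015
grip_force: 60.9
```

Emit:
carry_out(
  moves=[
    {"tx": 0, "ty": 0, "tz": 0, "wx": 0, "wy": 0, "wz": 0, "claw": 0.5},
    {"tx": 0, "ty": 0, "tz": 0, "wx": 0, "wy": 0, "wz": 0, "claw": -0.5},
    {"tx": 0, "ty": 0, "tz": 0, "wx": 0, "wy": 0, "wz": 0, "claw": -1},
    {"tx": 0, "ty": 0, "tz": 0, "wx": 0, "wy": 0, "wz": 0, "claw": -1},
    {"tx": 0, "ty": 0, "tz": 0, "wx": 0, "wy": 0, "wz": 0, "claw": -1},
    {"tx": 0, "ty": 0, "tz": 2, "wx": 0, "wy": 0, "wz": 0, "claw": -1},
    {"tx": 0, "ty": 0, "tz": 5, "wx": 0, "wy": 0, "wz": 0, "claw": -1},
    {"tx": 0, "ty": 0, "tz": 6, "wx": 0, "wy": 0, "wz": 0, "claw": -1},
  ],
)

```text
clock: 25.25
tcp_pos: [0.3787, 0.2777, 0.1892]
orientation: [0.255, 0.074, 0.964, -0.021]
wrist_force: [1.5, 1.1, 0.9]
finger_gap: 0.0855
grip_force: 0.0
```

Emit:
carry_out(
  moves=[
    {"tx": 0, "ty": 0, "tz": 6, "wx": 0, "wy": 0, "wz": 0, "claw": -1},
    {"tx": -0.5, "ty": -4, "tz": 4, "wx": 0, "wy": 0, "wz": 0.06, "claw": -1},
    {"tx": 0, "ty": -6, "tz": 3, "wx": 0, "wy": 0, "wz": 0.05, "claw": -1},
    {"tx": 0, "ty": -6, "tz": 2, "wx": 0, "wy": 0, "wz": 0, "claw": -1},
    {"tx": 0, "ty": -6, "tz": 2, "wx": 0, "wy": 0, "wz": 0, "claw": -1},
    {"tx": 0, "ty": -6, "tz": 0, "wx": 0, "wy": 0, "wz": 0, "claw": -1},
    {"tx": 0, "ty": -4, "tz": 0, "wx": 0, "wy": 0, "wz": 0, "claw": -1},
    {"tx": 0, "ty": 0, "tz": 0, "wx": 0, "wy": 0, "wz": 0, "claw": -1},
  ],
)

```text
clock: 26.25
tcp_pos: [0.3754, -0.024, 0.3538]
orientation: [0.255, 0.027, 0.967, -0.007]
wrist_force: [0.5, 0.2, 0.0]
finger_gap: 0.0853
grip_force: 0.0
```

```bash
python3 car.py; python3 - <<'E'
from h import *
np.set_printoptions(precision=4,suppress=True)
s=env.get_state()
def fit(q): return cv2.fitLine(q.astype(np.float32),cv2.DIST_HUBER,0,.001,.001).ravel()
t0=dict(np.load('top0.npz'))
for nm,d in (('before',t0),('after',read_camera('top'))):
    P=cloud(d,s);X,Y,Z=[P[...,i] for i in range(3)]
    def blob(n,x,y,r,a,b):
        k=(abs(X-x)<r)&(abs(Y-y)<r)&(Z>a)&(Z<b);print(nm,n,k.sum(),P[k].mean(0) if k.any() else '')
    blob('block',.419,.173,.06,.03,.05);blob('jar',.441,-.004,.03,.045,.07);blob('cup',.384,-.193,.03,.02,.04);blob('bottle',.446,-.402,.04,.1,.14)
    k=(abs(Z-.08)<.016)&(X>.3)&(X<.55)&(abs(Y-(.2794-.158*(X-.3748)))<.015);f=fit(P[k][:,:2]);q=(P[k][:,:2]-f[2:])@f[:2];print(nm,'hook',k.sum(),f,q.min(),q.max(),np.median(Z[k]))
d=read_camera('wrist');P=cloud(d,s);X,Y,Z=[P[...,i] for i in range(3)]
k=(Z>.24)&(Z<.262)&(X<.48)&(X>.38)&(Y<-.2)&(Y>-.3);print('arm',k.sum(),fit(P[k][:,:2]) if k.any() else '')
E
```

```text
26.25 [ 0.3754 -0.024   0.3538] [0.4724 0.2355 0.0135]
face bay x at y=0 0.014004158012474325 yaw rel deg 0.10268729063000888 y -0.13899999999999998 0.11900000000000024 n 961 38 fitted z [0.1531 0.1727]
corners x [0.0142 0.0138]
strip x [0.0043 0.0153]
before block 360 [0.4216 0.1721 0.0418]
before jar 70 [ 0.4426 -0.0029  0.0561]
before cup 30 [ 0.3836 -0.1979  0.0295]
before bottle 176 [ 0.4472 -0.4105  0.1151]
before hook 226 [ 0.9881 -0.1537  0.4028  0.2731] -0.0773023740488754 0.12694980107417586 0.07966147326333006
after block 355 [0.4216 0.172  0.0418]
after jar 71 [ 0.4426 -0.0035  0.0553]
after cup 30 [ 0.3838 -0.1985  0.0295]
after bottle 170 [ 0.4474 -0.4115  0.1151]
after hook 226 [ 0.9874 -0.1585  0.4072  0.2728] -0.08182664717027735 0.12235629109061558 0.07994382571275604
arm 761 [ 0.9919 -0.1272  0.4456 -0.2505]
```

```bash
python3 - <<'E'
from h import *
s=env.get_state()
for n in ['top','wrist']:
    d=read_camera(n);P=cloud(d,s);X,Y,Z=[P[...,i] for i in range(3)]
    k=(Z>.298)&(Z<.312)&(abs(X-.34)<.03)&(abs(Y+.245)<.03);p=P[k].mean(0) if k.any() else None;print(n,k.sum(),p)
    if p is not None: print('arm deg vs bay', np.degrees(np.arctan2(-.2544-p[1],.5036-p[0]))+3.3)
E
```

```text
top 30 [ 0.33924788 -0.2443207   0.30379071]
arm deg vs bay -0.20941130784210626
wrist 0 None
```

Lamp is straight out to within a fraction of a degree by this estimate, the carton sits square at the strip, and the hook is back in its rest.

```bash
python3 -c "
from workcell import env
print(env.hand_in())"
```

```text
the job is handed in; nothing more can be done
None
```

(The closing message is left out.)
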